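# Engage the half-nut, seat the clamp screw, back it off a quarter turn and hold

### The job

On the circuit-board clamping fixture, first swing the red lever into the green-marked middle notch and let go of it so that it stays clicked in. Then turn the brass thumbscrew clockwise until it seats on the board, and back it off a quarter turn. Finish while still holding the thumbscrew still between the fingers at that setting, with the lever still in the green notch, and leave the other things on the bench alone.

Things in the scene. Friction and masses are not known exactly. Their poses are not given: they have to be found in the camera images.
- fixture: board clamping fixture fixed to the bench: grey plate 170 x 250 x 12 mm, blue bridge at its left over a purple board, lever at its right. Origin on the bench; x away from the robot at yaw 0, y left, z up; plate centre at x -3, y -8 mm. Bridge beam 30 x 86 mm (long in y), top at z 75 mm, centred at x 0, y +60 mm with the vertical thumbscrew in its middle. Lever pin at x +30, y -70 mm.
- lever (a joint): lever angle about its vertical pin, rad, counter-clockwise from above positive. 0: points to the fixture's front (-x), in the green-marked middle notch; +0.6: white right-hand notch (handle to -y), where it starts; -0.6: white left-hand notch; stops at +-0.72. A sprung roller clicks into each notch, pulling in from within 0.2 rad; about 3 N sideways on the handle leaves a notch.
- lever_handle: the lever's steel arm with its red upright handle. Origin on the lever's pin, 30 mm above the bench; its -x axis points along the arm to the handle.
- lever_grip (a point): on the axis of the lever's red upright handle, a cylinder of 18 mm diameter, 75 mm from the lever's pin. The handle reaches from 38 to 80 mm above the bench and this point is at 62 mm; the arm below the handle is 26 to 34 mm above the bench.
- thumbscrew (a joint): thumbscrew angle about its vertical axis, rad. 0: seated (hard stop, rubber foot on the board); grows counter-clockwise from above, loosening. Starts 0.5 to 1.4 from the seat; a quarter turn off reads 1.57; far stop 3.0. Stiff to turn (about 0.06 N m), stays where left. The wing keeps its height as it turns (captive screw; only the foot below moves).
- wing: brass wing on the thumbscrew: upright bar 44 mm long (its x), 10 mm thick (its y), 24 mm high, red dot on top at its -x end. Origin on the screw axis at its underside, 84.5 mm above the bench. Seated, its x axis stands 45 degrees clockwise from the fixture's x axis; a quarter turn off, 45 degrees counter-clockwise.
- wing_centre (a point): the middle of the brass wing, on the screw axis, 96.5 mm above the bench; the wing's top is 108.5 mm above the bench, its underside 9.5 mm above the bridge beam. Axes as the wing's.
- wing_end (a point): a point on the wing 20 mm from the screw axis, beneath the red dot.
- green_tape: bystander: roll of green tape, 72 mm across, 24 mm high, at the front left of the bench
- jar: bystander: clear jar of screws with white lid, 46 mm across, 54 mm high, right of the fixture
- spool: bystander: white solder spool, 54 mm across, 47 mm high, behind the fixture
- marker: bystander: white marker pen with blue cap, 128 mm, 13 mm thick, lying to the right of the fixture

How it is judged:
By the outcome, as a careful person would: the job done as asked, in the order asked, and still so for the second after the job is handed in, while the arm keeps its last pose, push and grip.
It also fails if it takes over 58 s, if anything falls off the work surface, if the arm or the gripper's body presses on something with over 40 N, if the wrist force passes 120 N, or if a joint passes its speed limit or range.

### The arm

A 6-joint arm with a two-finger parallel gripper is mounted at the origin on a cart in front of the work surface, level with it; the furniture and walls round the work are solid. World frame = base frame: x ahead of the robot, y to its left, z up, the work surface at z = 0. Lengths are in m, angles in rad, forces in N, time in s.
With the tool pointing down it reaches from about 0.35 to 0.975 m from the base axis. Payload 4.9 kg.
Tool frame: the origin (TCP) lies midway between the tips of the shut fingers; the grasp point (between the pads) lies 19 mm behind it; z points along the fingers, y is the line along which they close (so a half turn about z gives the same grasp; the last joint's range is limited). The gripper opens to 85 mm and grips with 20 to 120 N. Pads are 22 mm wide; open, the fingers measure 114 mm over their backs; the gripper's body (76 mm by 85 mm) begins 54 mm behind the grasp point. The pads swing forward as they close: fully open they stand 13 mm farther back than shut.
Start: joints at [-0.119, 0.053, 1.613, -0, 1.476, -0.119], TCP at [0.625, 0, 0.231] pointing down, gripper open.
Joint ranges: [-3.01, 3.01], [-1.01, 2.22], [0.06, 2.58], [-1.02, 4.17], [0.09, 2.62], [-3.14, 3.14]. Speed limits (rad/s): [2.57, 2.57, 3.14, 3.14, 3.14, 3.14].

### API

Orientations are given as a rotation vector (axis times angle).
In Python, from station import ctrl gives the robot as it stands. The module is installed in compiled form; this text tells all that it offers.
- The arm moves only by the shell command python3 -m handwheel 'ROWS' [OPENING] [FORCE]. ROWS is JSON, a list of rows, each a list of 2 entries, a list of its own where there are three numbers: the shift along the tool's x, y, z in cm, then the turn, a rotation vector about the tool's x, y, z in rad. In form: [[[tx, ty, tz], [ax, ay, az]], ...]. A call has 1 to 5 rows; each row is the pose to reach, as a shift and turn from the pose commanded when the call began, along the tool's axes at that moment; what a row does not reach only later rows make up. A row lasts 1/8 s, in which the tool goes at most 62.5 mm and 10.7 degrees, less where a joint would pass 70% of its speed; a pose out of reach is approached as far as the arm can. A call with a gripper value outside its range is refused whole. OPENING is the gripper's target within -1 to 1 (shut at 1, half-way at 0, fully open at -1), set as the call begins (- or left out, the last holds). The fingers move at their own pace and stop on an object; FORCE is the grip in N (left out, the last holds). Time passes only in rows, so rows that repeat a pose let the fingers close. It gives the time, the measured TCP pose, the force, the opening and the grip force at its end, in the units of the state.
- ctrl.get_obs(): the state, without advancing time (a new reading comes with each control period).
- ctrl.get_image(name): name is "scene" or "top"; returns the picture (384x512x3 uint8, blue, green, red); there is no depth.
- ctrl.calibration(name): a dict with "fx", "fy", "cx", "cy" (pixels), "R" (3x3) and "t" (3): a world point X has camera coordinates R X + t. Camera axes: x right, y down, z forward; pixel columns grow to the right and rows downward; lengths in m; the calibration is good to about 2 mm. A picture is of the moment at which its call begins. calibration takes no time and is no camera call.
- ctrl.finish_job(): hands the job in; it is judged then, once.
Trained networks look in the newest picture that a camera, given by its name, has taken for a name from the list of things; names that differ only in an ending like _2 or _b are one class to them, and where a whole thing is asked for, a point or a joint stands for the part that bears it (a point fixed in the world has none). Each returns a list of dicts, best first, with "score" (0 to 1); they miss things now and then, are a little off and sometimes report something else, mostly with a low value. They report only what shows in the picture. A call takes as long as a camera call.
- ctrl.look_for(camera, query): "position" ([column, row] in pixels, amid what is visible of it).
- ctrl.landmark_of(camera, query): "position" ([column, row] in pixels: a listed point, or the origin of a listed thing).
The state is a dict: "t": time; "q": joint angles; "dq": joint speeds; "effort": joint torques, N m; "tool_pos": TCP position; "tool_rot": TCP orientation; "contact_force": force on the tool from outside, world axes, zero at the start; "wrist_torque": the same for the moment, N m; "opening": finger opening in m; "grip_force": force on a finger pad.
Only numpy, scipy, OpenCV 4.12 (cv2) and the standard library are available. Lean on these libraries where they do the work, as an engineer would, in place of code of your own. Each camera call takes 0.05 s, during which the arm holds its last target. There are 200 camera calls.

## Working session

There is one attempt and no reset: what is moved stays moved. The work goes in short steps, Python scripts to look and compute and a shell command to move; the robot and the scene stay as the last step left them, time stands still between calls to the robot, and variables do not carry over. Pictures are saved under pics/ and viewed, at most 10 in all, crops included, and the job is handed in when it is done.

```bash
mkdir -p pics
cat > h.py <<'E'
import numpy as np,cv2
from scipy.spatial.transform import Rotation as Ro
from station import ctrl
def ray(cam,p,z):
    c=ctrl.calibration(cam);R=np.array(c["R"]);t=np.array(c["t"])
    d=R.T@np.array([(p[0]-c["cx"])/c["fx"],(p[1]-c["cy"])/c["fy"],1]);o=-R.T@t
    return o+d*(z-o[2])/d[2]
def proj(cam,X):
    c=ctrl.calibration(cam);v=np.array(c["R"])@X+np.array(c["t"])
    return np.array([c["fx"]*v[0]/v[2]+c["cx"],c["fy"]*v[1]/v[2]+c["cy"]])
def rel(p):  # world point -> tool cm from current TCP
    o=ctrl.get_obs();return Ro.from_rotvec(o["tool_rot"]).inv().apply(np.array(p)-o["tool_pos"])*100
E
python3 - <<'E'
from h import *
np.set_printoptions(precision=4,suppress=True)
for cam in("top","scene"):
    im=ctrl.get_image(cam);cv2.imwrite(f"pics/{cam}0.png",im)
    for q,z in(("fixture",0),("lever_grip",.062),("lever_handle",.03),("wing_centre",.0965),("wing_end",.0965)):
        for d in ctrl.landmark_of(cam,q)[:2]: print(cam,q,round(d["score"],2),np.array(d["position"]),ray(cam,d["position"],z))
o=ctrl.get_obs();print(o["t"],o["tool_pos"],Ro.from_rotvec(o["tool_rot"]).as_matrix(),o["opening"])
E
```

```text
top fixture 0.55 [209.5 208.8] [0.5271 0.2494 0.    ]
top lever_grip 0.77 [251.6 217.3] [0.4956 0.1394 0.062 ]
top lever_handle 0.58 [234.  195.2] [0.5569 0.1843 0.03  ]
top wing_centre 0.48 [176.1 209.4] [0.5104 0.3173 0.0965]
top wing_end 0.41 [177.1 218.6] [0.4885 0.3142 0.0965]
scene fixture 0.84 [211.3 196.3] [0.5052 0.2592 0.    ]
scene lever_grip 0.74 [240.8 203. ] [0.5098 0.1357 0.062 ]
scene lever_handle 0.78 [244.8 190.7] [0.5688 0.1862 0.03  ]
scene lever_handle 0.57 [133.6 205.9] [0.3181 0.3504 0.03  ]
scene wing_centre 0.57 [198.6 158.1] [0.52   0.3194 0.0965]
scene wing_end 0.7 [194.1 162.8] [0.4989 0.3118 0.0965]
0.6 [ 0.625  -0.      0.2313] [[-0.  1.  0.]
 [ 1.  0. -0.]
 [-0.  0. -1.]] 0.08554002275067772
```

View pics/top0.png

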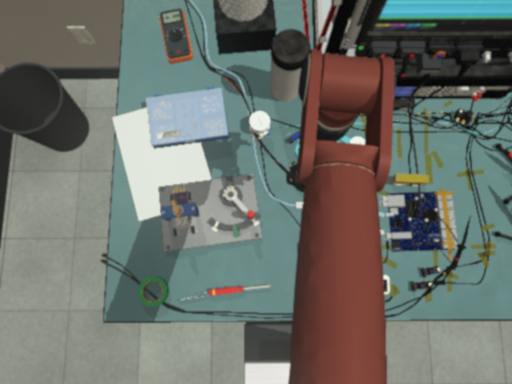

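View pics/scene0.png

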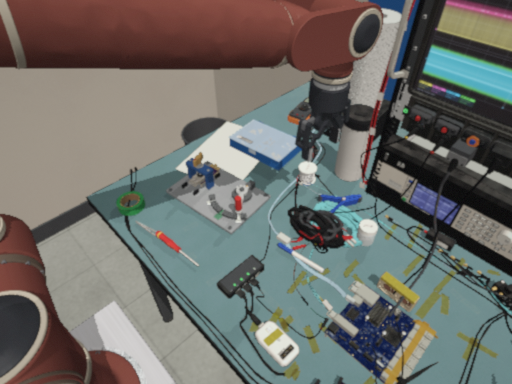

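The top view shows the plate spanning about (160,185)–(261,250), yawed about +7°. The wing is near (177,212), the red handle at (251,215) and the lever pin near (232,193). I'll refine this on enlarged crops.

Run:
```python
from h import *
a=cv2.imread("pics/top0.png")[170:260,150:270];b=cv2.imread("pics/scene0.png")[140:240,160:275]
a=cv2.resize(a,(400,300),interpolation=cv2.INTER_CUBIC);b=cv2.resize(b,(400,348),interpolation=cv2.INTER_CUBIC)
cv2.imwrite("pics/c.png",np.hstack([cv2.copyMakeBorder(a,0,48,0,0,0),b]))
```

```text
(no output)
```

View pics/c.png

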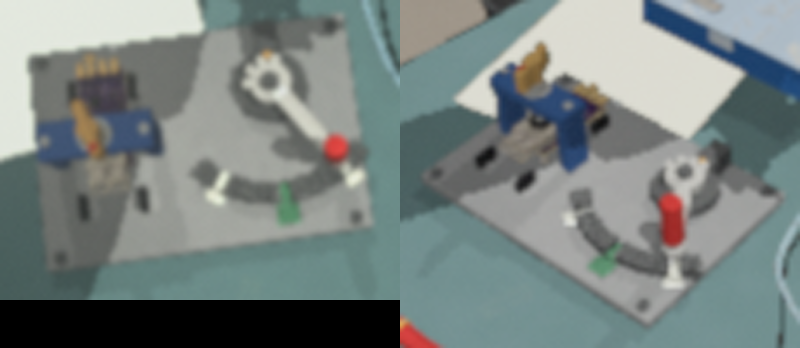

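The crop shows plate corners at crop (28,57), (345,13), (372,225), (50,268), the pin at (268,80) and the handle top at (336,148). The wing is long toward the upper left and lower right, near (90,130). I'll fit the fixture pose to these.

Run:
```python
from h import *
from scipy.optimize import least_squares
np.set_printoptions(precision=4,suppress=True)
T=lambda p:np.array([150+p[0]/3.333-.35,170+p[1]/3.333-.35]);S=lambda p:np.array([160+(p[0]-400)/3.478-.35,140+p[1]/3.478-.35])
L=0.6;hx,hy=.030-.075*np.cos(L),-.070-.075*np.sin(L)
F=[("top",T((28,57)),(.082,.117,.012)),("top",T((345,13)),(.082,-.133,.012)),("top",T((372,225)),(-.088,-.133,.012)),("top",T((50,268)),(-.088,.117,.012)),
("top",T((336,148)),(hx,hy,.08)),("top",T((268,80)),(.03,-.07,.04)),
("scene",S((422,178)),(-.088,.117,.012)),("scene",S((650,325)),(-.088,-.133,.012)),("scene",S((783,200)),(.082,-.133,.012)),("scene",S((672,197)),(hx,hy,.08)),("scene",S((683,173)),(.03,-.07,.04))]
W=lambda v,p:np.array([v[0]+p[0]*np.cos(v[2])-p[1]*np.sin(v[2]),v[1]+p[0]*np.sin(v[2])+p[1]*np.cos(v[2]),p[2]])
for cs in(("top",),("scene",),("top","scene")):
    f=lambda v:np.concatenate([proj(c,W(v,p))-u for c,u,p in F if c in cs])
    r=least_squares(f,[.515,.255,.12],loss="soft_l1");print(r.x,np.degrees(r.x[2]),np.abs(r.fun).mean());
v=r.x;print(r.fun.reshape(-1,2))
for n,p in(("screw",(0,.06,.0965)),("pin",(.03,-.07,.062)),("grip",(hx,hy,.062)),("grip0",(-.045,-.07,.062))):print(n,W(v,p),rel(W(v,p)))
print("wing end dirs",[ray("top",T(q),.1085) for q in((78,105),(100,155),(90,130))],proj("top",W(v,(0,.06,.1085))),T((90,130)))
```

```text
[0.5199 0.2572 0.1298] 7.437523956425631 0.5956659035655605
[0.521  0.2551 0.1342] 7.686696220801495 0.7719528960681487
[0.5204 0.2564 0.1332] 7.6297672660287965 0.7318141757408732
[[-0.2493 -0.8818]
 [ 0.0175 -0.5374]
 [ 1.0567  0.343 ]
 [-0.6007  1.1277]
 [ 0.4733 -1.1539]
 [ 1.0823 -0.1657]
 [-1.5184 -0.3472]
 [-1.24   -0.056 ]
 [ 0.6861 -1.6143]
 [-0.4842  1.9491]
 [-0.0368 -0.4785]]
screw [0.5124 0.3159 0.0965] [ 31.5914 -11.2588  13.4819]
pin [0.5594 0.191  0.062 ] [19.1049 -6.5597 16.9325]
grip [0.5037 0.1408 0.062 ] [ 14.0858 -12.1327  16.9325]
grip0 [0.4851 0.1811 0.062 ] [ 18.1092 -13.9933  16.9323]
wing end dirs [array([0.528 , 0.3227, 0.1085]), array([0.4925, 0.3062, 0.1085]), array([0.5102, 0.3137, 0.1085])] [175.7495 207.7304] [176.6527 208.6539]
```

```bash
python3 -m handwheel '[[[14,-12,0],[0,0,-0.9]],[[14,-12,0],[0,0,-0.9]],[[14,-12,0],[0,0,-0.9]],[[14,-12,0],[0,0,-0.9]],[[14,-12,0],[0,0,-0.9]]]' -1 && python3 -m handwheel '[[[0,0,8],[0,0,-0.9]],[[0,0,8],[0,0,-0.9]],[[0,0,8],[0,0,-0.9]],[[0,0,8],[0,0,-0.9]],[[0,0,8],[0,0,-0.9]]]'
python3 - <<'E'
from h import *
np.set_printoptions(precision=4,suppress=True)
for cam in("top","scene"):
    im=ctrl.get_image(cam);cv2.imwrite(f"pics/{cam}1.png",im)
    for q,z in(("lever_grip",.062),("wing_centre",.0965),("wing_end",.0965)):
        for d in ctrl.landmark_of(cam,q)[:1]: print(cam,q,round(d["score"],2),np.array(d["position"]),ray(cam,d["position"],z))
o=ctrl.get_obs();print(o["t"],o["q"],o["tool_pos"],Ro.from_rotvec(o["tool_rot"]).as_matrix(),rel((.5037,.1408,.062)),rel((.4851,.1811,.062)))
b=cv2.imread("pics/scene1.png")[110:240,150:320]
cv2.imwrite("pics/c1.png",cv2.resize(b,(680,520),interpolation=cv2.INTER_CUBIC))
E
```

```text
t: 1.23
tool_pos: [0.5044, 0.1408, 0.2316]
tool_rot: [1.024, 2.969, 0.0]
contact_force: [-0.9, 0.6, 0.2]
opening: 0.0852
grip_force: 0.0
t: 1.85
tool_pos: [0.505, 0.14, 0.1514]
tool_rot: [-0.367, 3.12, 0.0]
contact_force: [0.0, -0.3, -0.0]
opening: 0.0851
grip_force: 0.0
top lever_grip 0.58 [252.9 214.2] [0.5032 0.1363 0.062 ]
top wing_centre 0.58 [261.2 125.8] [0.7174 0.1149 0.0965]
top wing_end 0.53 [175.1 216.3] [0.494  0.3191 0.0965]
scene lever_grip 0.64 [240.9 203.1] [0.5097 0.1352 0.062 ]
scene wing_centre 0.56 [195.9 159.7] [0.5105 0.3191 0.0965]
scene wing_end 0.59 [195.6 164.6] [0.4972 0.3028 0.0965]
2.25 [ 0.1284 -0.1273  1.9244 -0.      1.3444 -1.6706] [0.505  0.14   0.1513] [[-0.9741 -0.2262  0.    ]
 [-0.2262  0.9741  0.    ]
 [-0.     -0.     -1.    ]] [0.1075 0.107  8.9321] [1.0076 4.4533 8.932 ]
```

View pics/c1.png

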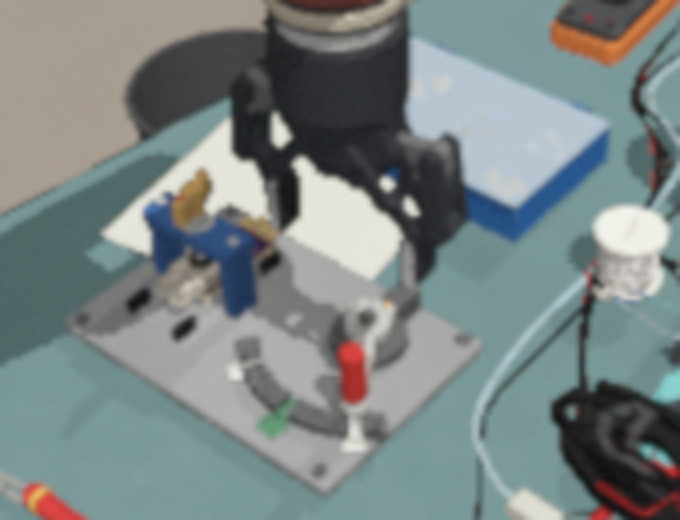

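The hand hovers over the red handle, which stands at crop (353,372). The fingers straddle it and the way down is clear. I'll descend and close.

```bash
python3 -m handwheel '[[[0.1,0,5],[0,0,-0.18]],[[0.1,0,10.3],[0,0,-0.2]],[[0.1,0,10.3],[0,0,-0.2]],[[0.1,0,10.3],[0,0,-0.2]]]' -1 && python3 -m handwheel '[[[0,0,0],[0,0,0]],[[0,0,0],[0,0,0]],[[0,0,0],[0,0,0]],[[0,0,0],[0,0,0]],[[0,0,0],[0,0,0]]]' 1 30 && python3 -m handwheel '[[[0,0,0],[0,0,0]],[[0,0,0],[0,0,0]],[[0,0,0],[0,0,0]]]'
python3 - <<'E'
from h import *
np.set_printoptions(precision=4,suppress=True)
o=ctrl.get_obs();M=Ro.from_rotvec(o["tool_rot"]).as_matrix();print(o["tool_pos"],M[:,1],o["opening"])
# waypoints around pin, rotating fixed radius from present
pin=np.array([.5594,.191])
for da in(0,.15,.3,.45,.6):
    c=pin+.075*np.array([np.cos(np.pi+.133+.6-da),np.sin(np.pi+.133+.6-da)])
    print(da,c,rel((*c,o["tool_pos"][2])))
E
```

```text
t: 2.75
tool_pos: [0.5052, 0.14, 0.0501]
tool_rot: [-0.668, 3.068, -0.0]
contact_force: [-0.3, -0.7, 1.0]
opening: 0.0854
grip_force: 0.0
t: 3.38
tool_pos: [0.5044, 0.1404, 0.0491]
tool_rot: [-0.669, 3.069, 0.002]
contact_force: [-2.1, 3.3, 4.1]
opening: 0.0171
grip_force: 30.2
t: 3.75
tool_pos: [0.5044, 0.1403, 0.049]
tool_rot: [-0.669, 3.069, 0.001]
contact_force: [-1.8, 3.8, 6.2]
opening: 0.0171
grip_force: 30.3
[0.5044 0.1403 0.049 ] [-0.4162  0.9093  0.0007] 0.01709321788241536
0 [0.5037 0.1408] [ 0.0478  0.077  -0.    ]
0.15 [0.4968 0.1497] [0.3027 1.1717 0.0004]
0.3 [0.4913 0.1595] [0.3911 2.2921 0.0011]
0.45 [0.4874 0.1701] [0.3111 3.4132 0.0019]
0.6 [0.4851 0.1811] [0.0645 4.5098 0.0029]
```

```bash
python3 -m handwheel '[[[0.25,1.1,0],[0,0,0.08]],[[0.35,2.2,0],[0,0,0.15]],[[0.3,3.3,0],[0,0,0.25]],[[0.05,4.5,0],[0,0,0.3]],[[0.05,4.5,0],[0,0,0.3]]]' && python3 -m handwheel '[[[0,0,0],[0,0,0]],[[0,0,0],[0,0,0]]]'
python3 - <<'E'
from h import *
np.set_printoptions(precision=4,suppress=True)
o=ctrl.get_obs();d=o["tool_pos"][:2]-np.array([.5594,.191]);print(o["tool_pos"],np.linalg.norm(d),np.arctan2(-d[1],-d[0])-.133,o["contact_force"])
E
```

```text
t: 4.38
tool_pos: [0.484, 0.1803, 0.0487]
tool_rot: [0.203, -3.132, 0.002]
contact_force: [-6.1, -0.4, 8.6]
opening: 0.0171
grip_force: 31.0
t: 4.62
tool_pos: [0.484, 0.1802, 0.0487]
tool_rot: [0.203, -3.132, 0.002]
contact_force: [-6.4, 0.8, 8.8]
opening: 0.0171
grip_force: 31.0
[0.484  0.1802 0.0487] 0.07622167463266774 0.009743673315648432 [-6.3926  0.8245  8.8152]
```

```bash
python3 -m handwheel '[[[0,0,0],[0,0,0]],[[0,0,0],[0,0,0]],[[0,0,0],[0,0,0]],[[0,0,0],[0,0,0]]]' -0.3 && python3 -m handwheel '[[[0,0,-5],[0,0,0]],[[0,0,-10],[0,0,0]],[[0,0,-10],[0,0,-0.15]],[[0,0,-10],[0,0,-0.3]],[[0,0,-10],[0,0,-0.3]]]' -1
python3 - <<'E'
from h import *
np.set_printoptions(precision=4,suppress=True)
for cam in("top","scene"):
    im=ctrl.get_image(cam);cv2.imwrite(f"pics/{cam}2.png",im)
    for q,z in(("lever_grip",.062),("wing_centre",.0965),("wing_end",.0965)):
        for d in ctrl.landmark_of(cam,q)[:1]: print(cam,q,round(d["score"],2),np.array(d["position"]),ray(cam,d["position"],z))
o=ctrl.get_obs();M=Ro.from_rotvec(o["tool_rot"]).as_matrix();print(o["t"],o["q"],o["tool_pos"],M[:,1],rel((.5124,.3159,.0965)))
a=cv2.imread("pics/top2.png")[170:260,150:270];b=cv2.imread("pics/scene2.png")[140:240,160:275]
a=cv2.resize(a,(400,300),interpolation=cv2.INTER_CUBIC);b=cv2.resize(b,(400,348),interpolation=cv2.INTER_CUBIC)
cv2.imwrite("pics/c2.png",np.hstack([cv2.copyMakeBorder(a,0,48,0,0,0),b]))
E
```

```text
t: 5.12
tool_pos: [0.4848, 0.1804, 0.0481]
tool_rot: [0.203, -3.135, 0.0]
contact_force: [0.3, 0.1, -0.1]
opening: 0.0551
grip_force: 0.0
t: 5.75
tool_pos: [0.4848, 0.1804, 0.1483]
tool_rot: [-0.666, 3.07, -0.0]
contact_force: [-0.3, 0.2, 0.0]
opening: 0.0853
grip_force: 0.0
top wing_centre 0.43 [176.2 212.3] [0.5035 0.3168 0.0965]
top wing_end 0.52 [178.7 218.2] [0.4894 0.3105 0.0965]
scene lever_grip 0.59 [222.7 200.2] [0.4831 0.1756 0.062 ]
scene wing_centre 0.67 [198.2 163.5] [0.5051 0.3016 0.0965]
scene wing_end 0.58 [298.3 264.5] [ 0.4562 -0.1027  0.0965]
6.15 [ 0.2124 -0.141   1.9422 -0.      1.3406 -1.787 ] [0.4848 0.1805 0.1482] [-0.4157  0.9095  0.    ] [-8.1426 11.1697  5.1657]
```

View pics/c2.png

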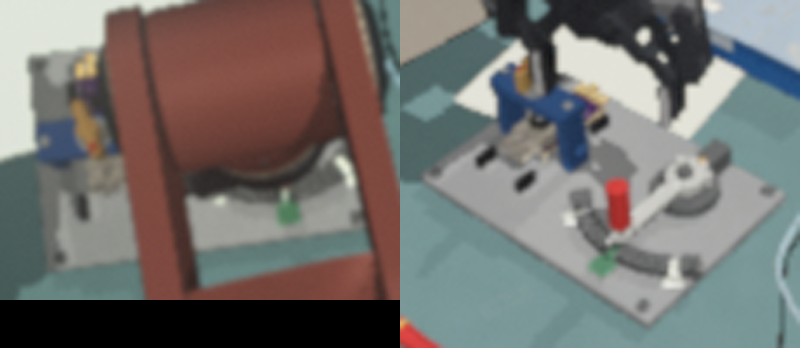

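The lever arm (crop end (610,240)) now points at the green mark, so the lever is clicked in and free. Next is the wing.

```bash
python3 -m handwheel '[[[-8.1,11.2,0],[0,0,0]],[[-8.1,11.2,0],[0,0,0]],[[-8.1,11.2,0],[0,0,0]],[[-8.1,11.2,0],[0,0,0]],[[-8.1,11.2,0],[0,0,0]]]' -1
python3 - <<'E'
from h import *
im=ctrl.get_image("scene");b=im[100:230,140:310]
cv2.imwrite("pics/c3.png",cv2.resize(b,(680,520),interpolation=cv2.INTER_CUBIC))
print(rel((.5124,.3159,.081)),ctrl.get_obs()["q"])
for X in((.5124,.3159,.1085),(.5324,.3251,.1085),(.4924,.3067,.1085)):print((proj("scene",np.array(X))-[140,100])*4)
E
```

```text
t: 6.78
tool_pos: [0.5117, 0.3148, 0.148]
tool_rot: [0.667, -3.069, 0.001]
contact_force: [-0.3, -0.2, -0.8]
opening: 0.0852
grip_force: 0.0
[-0.11425076  0.0823712   6.71320308] [ 4.27718295e-01  6.06759628e-02  1.74670071e+00 -3.65150902e-04
  1.33480987e+00 -1.57073866e+00]
[226.54151794 226.07138318]
[241.69202967 207.34770465]
[210.92280159 245.37368986]
```

View pics/c3.png

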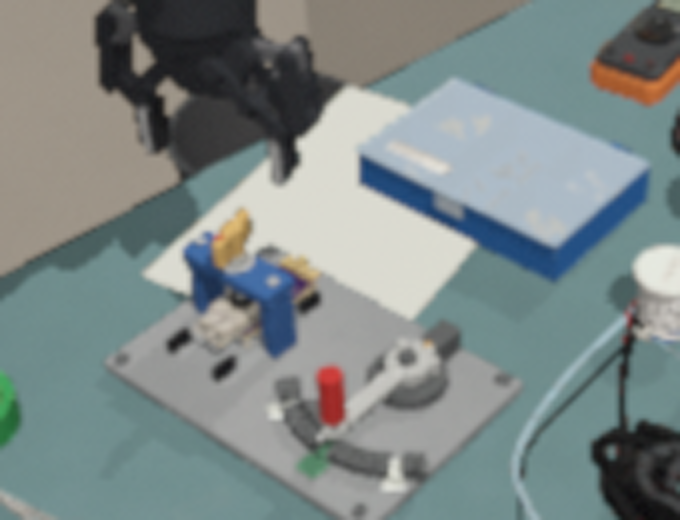

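The wing spans crop (217,240)–(245,213) and matches the prediction to about 2 mm. The fingers straddle it and the lever is still at the green mark. I'll descend and grip.

```bash
python3 -m handwheel '[[[0,0.1,4],[0,0,0]],[[0,0.1,6.7],[0,0,0]],[[0,0.1,6.7],[0,0,0]],[[0,0.1,6.7],[0,0,0]]]' -1 && python3 -m handwheel '[[[0,0,0],[0,0,0]],[[0,0,0],[0,0,0]],[[0,0,0],[0,0,0]],[[0,0,0],[0,0,0]],[[0,0,0],[0,0,0]]]' 1 40 && python3 -m handwheel '[[[0,0,0],[0,0,0]],[[0,0,0],[0,0,0]],[[0,0,0],[0,0,0]]]'
cat > s.py <<'E'
from h import *
np.set_printoptions(precision=4,suppress=True)
o=ctrl.get_obs();M=Ro.from_rotvec(o["tool_rot"]).as_matrix()
w=np.degrees(np.arctan2(M[1,1],M[0,1]))-90
print("wing yaw",w,"theta est",np.radians(w-7.6+45),"F",o["contact_force"],"T",o["wrist_torque"],"q6",o["q"][5],"e6",o["effort"][5],o["t"])
E
python3 s.py
```

```text
t: 7.32
tool_pos: [0.5123, 0.3166, 0.0827]
tool_rot: [-0.667, 3.068, 0.001]
contact_force: [0.7, -0.4, -0.2]
opening: 0.0855
grip_force: 0.0
t: 7.95
tool_pos: [0.5119, 0.3165, 0.0819]
tool_rot: [-0.669, 3.069, -0.002]
contact_force: [-0.5, -2.9, 2.6]
opening: 0.0152
grip_force: 39.0
t: 8.32
tool_pos: [0.5118, 0.3166, 0.0818]
tool_rot: [-0.669, 3.069, -0.001]
contact_force: [0.5, -5.1, 5.6]
opening: 0.0149
grip_force: 39.3
wing yaw 24.593159964114022 theta est 1.0819847550893193 F [ 0.5123 -5.1123  5.5627] T [-0.823  -0.0105  0.028 ] q6 -1.5688545447199647 e6 0.024694244493730366 8.325
```

Run:
```python
from h import *
a=ctrl.get_image("top")[185:235,140:205];b=ctrl.get_image("scene")[130:190,160:238]
cv2.imwrite("pics/c4.png",np.hstack([cv2.resize(a,(390,300),interpolation=cv2.INTER_CUBIC),cv2.resize(b,(390,300),interpolation=cv2.INTER_CUBIC)]))
o=ctrl.get_obs();print(o["opening"],o["grip_force"])
```

```text
0.014949059080588273 39.3323028087616
```

View pics/c4.png

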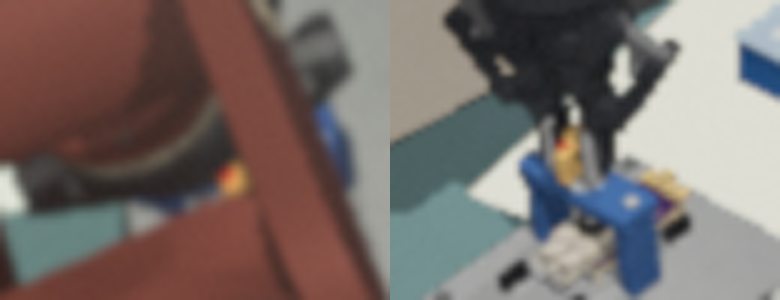

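The wing sits between both pads, with the red dot at crop (565,148). The opening reads 15 mm for a 10 mm wing, so it's probably askew. I'll grip harder and begin turning.

```bash
python3 -m handwheel '[[[0,0,0],[0,0,0]],[[0,0,0],[0,0,0]],[[0,0,0],[0,0,0]],[[0,0,0],[0,0,0]]]' 1 80 && python3 s.py; python3 -m handwheel '[[[0,0,0],[0,0,0.1]],[[0,0,0],[0,0,0.2]],[[0,0,0],[0,0,0.3]],[[0,0,0],[0,0,0.3]]]' && python3 s.py;  python3 -m handwheel '[[[0,0,0],[0,0,0.1]],[[0,0,0],[0,0,0.2]],[[0,0,0],[0,0,0.3]],[[0,0,0],[0,0,0.3]]]' && python3 s.py
```

```text
t: 8.93
tool_pos: [0.5119, 0.3166, 0.082]
tool_rot: [-0.669, 3.069, -0.001]
contact_force: [-0.9, -6.6, 5.5]
opening: 0.0124
grip_force: 78.3
wing yaw 24.59130384210053 theta est 1.0819523596488652 F [-0.9039 -6.5821  5.4591] T [-0.9661  0.0939 -0.0373] q6 -1.5688415174851813 e6 0.003652050218079239 8.925
t: 9.43
tool_pos: [0.5117, 0.3169, 0.082]
tool_rot: [-0.202, 3.135, -0.0]
contact_force: [-0.7, -3.9, 6.3]
opening: 0.0126
grip_force: 78.4
wing yaw 7.357857629974177 theta est 0.7811719817819153 F [-0.6583 -3.9031  6.3014] T [-0.7171  0.1561 -0.1351] q6 -1.2680864932577358 e6 0.0727494154125452 9.425
t: 9.93
tool_pos: [0.5118, 0.3173, 0.082]
tool_rot: [0.269, 3.129, 0.001]
contact_force: [-0.9, -2.3, 5.7]
opening: 0.012
grip_force: 78.3
wing yaw -9.83106824131427 theta est 0.4811686304466968 F [-0.8513 -2.2794  5.6736] T [-0.5703  0.1437 -0.0429] q6 -0.968094116964887 e6 0.07416787091642618 9.925
```

```bash
python3 -m handwheel '[[[0,0,0],[0,0,0.1]],[[0,0,0],[0,0,0.2]],[[0,0,0],[0,0,0.3]],[[0,0,0],[0,0,0.3]]]' && python3 s.py; for i in 1 2 3; do python3 -m handwheel '[[[0,0,0],[0,0,0.04]],[[0,0,0],[0,0,0.08]],[[0,0,0],[0,0,0.08]]]' && python3 s.py; done
```

```text
t: 10.42
tool_pos: [0.5119, 0.3177, 0.082]
tool_rot: [0.731, 3.055, 0.003]
contact_force: [-0.3, -1.3, 4.6]
opening: 0.0123
grip_force: 78.4
wing yaw -26.926038163565174 theta est 0.18280511977401948 F [-0.2995 -1.2755  4.6427] T [-0.2546  0.0266 -0.1485] q6 -0.6697787170626994 e6 0.11986533645540476 10.425
t: 10.8
tool_pos: [0.5119, 0.3177, 0.082]
tool_rot: [0.852, 3.023, 0.003]
contact_force: [0.3, -0.7, 4.6]
opening: 0.0119
grip_force: 78.4
wing yaw -31.470268395596968 theta est 0.10349334025639878 F [ 0.3487 -0.7052  4.5527] T [-0.1566 -0.0373 -0.0331] q6 -0.5904732070198991 e6 -0.006691640883218497 10.8
t: 11.18
tool_pos: [0.512, 0.3178, 0.082]
tool_rot: [0.972, 2.987, 0.004]
contact_force: [0.6, 0.2, 5.4]
opening: 0.0122
grip_force: 78.4
wing yaw -36.04266393339128 theta est 0.023689983418391174 F [0.5824 0.2333 5.4342] T [-0.0026 -0.0692 -0.105 ] q6 -0.5106456992324541 e6 0.0013550985750043765 11.175
t: 11.55
tool_pos: [0.512, 0.3179, 0.082]
tool_rot: [1.089, 2.946, 0.004]
contact_force: [0.5, 0.8, 5.7]
opening: 0.0121
grip_force: 78.4
wing yaw -40.57900681043262 theta est -0.05548413578537241 F [0.4983 0.8106 5.6731] T [ 0.1433 -0.1688  0.3058] q6 -0.4313116767911009 e6 0.34876205027103424 11.55
```

```bash
for i in 1 2 3; do python3 -m handwheel '[[[0,0,0],[0,0,0.04]],[[0,0,0],[0,0,0.04]]]' && python3 s.py; done
```

```text
t: 11.8
tool_pos: [0.5121, 0.3179, 0.082]
tool_rot: [1.147, 2.924, 0.004]
contact_force: [1.8, 1.7, 3.9]
opening: 0.0126
grip_force: 78.3
wing yaw -42.84616613964914 theta est -0.09505353074750685 F [1.8094 1.6807 3.9125] T [ 0.2889 -0.1967  0.4739] q6 -0.3916556821809571 e6 0.5412008799612522 11.8
t: 12.05
tool_pos: [0.5121, 0.3179, 0.082]
tool_rot: [1.205, 2.9, 0.004]
contact_force: [1.3, 2.5, 5.1]
opening: 0.0125
grip_force: 78.3
wing yaw -45.125733252529635 theta est -0.1348394823874527 F [1.2867 2.496  5.0898] T [ 0.3584 -0.3047  0.6757] q6 -0.3518376305646427 e6 0.7128744944930077 12.05
t: 12.3
tool_pos: [0.5121, 0.3179, 0.082]
tool_rot: [1.262, 2.876, 0.004]
contact_force: [2.4, 2.6, 4.0]
opening: 0.0122
grip_force: 79.9
wing yaw -47.38345236433638 theta est -0.17424411447368235 F [2.3513 2.6022 3.9928] T [ 0.3815 -0.2922  0.864 ] q6 -0.31235461103945666 e6 0.9606781974434853 12.3
```

Seated: wrist torque climbs to 0.86 N m, with onset near tool yaw -37°, which is the nominal seat angle. Now I'll back off to yaw +52.6°.

```bash
for i in 1 2 3; do python3 -m handwheel '[[[0,0,0],[0,0,-0.11]],[[0,0,0],[0,0,-0.22]],[[0,0,0],[0,0,-0.33]],[[0,0,0],[0,0,-0.44]],[[0,0,0],[0,0,-0.55]]]' >/dev/null && python3 s.py; done; python3 -m handwheel '[[[0,0,0],[0,0,-0.05]],[[0,0,0],[0,0,-0.09]],[[0,0,0],[0,0,-0.09]],[[0,0,0],[0,0,-0.09]]]' && python3 s.py
```

```text
wing yaw -15.843647005694947 theta est 0.37622933447276163 F [1.0678 0.6985 6.6451] T [ 0.0065 -0.0891 -0.1205] q6 -0.8634575324698006 e6 0.6473030336201191 12.925
wing yaw 15.672440391948683 theta est 0.9262888269079343 F [ 0.0817 -1.9595  7.1163] T [-0.2984 -0.0476 -0.0709] q6 -1.4134578423399553 e6 0.6436714343726635 13.55
wing yaw 47.18461414684171 theta est 1.4762800133913623 F [ 0.4745 -3.2921  7.2298] T [-0.6601 -0.1562 -0.0537] q6 -1.9635021082717543 e6 0.6413690373301506 14.175
t: 14.68
tool_pos: [0.5122, 0.316, 0.082]
tool_rot: [-1.381, 2.821, -0.003]
contact_force: [1.4, -3.2, 7.7]
opening: 0.0122
grip_force: 78.9
wing yaw 52.150068266750736 theta est 1.5629435366404922 F [ 1.4215 -3.1538  7.6884] T [-0.6386 -0.2265  0.0597] q6 -2.0501470631552206 e6 0.025973691372200847 14.675
```

Run:
```python
from h import *
a=ctrl.get_image("top");b=ctrl.get_image("scene")
for c in("top","scene"):
    print(c,[(round(d["score"],2),np.round(d["position"],1)) for d in ctrl.landmark_of(c,"wing_end")[:2]+ctrl.landmark_of(c,"lever_grip")[:1]])
    for y in(42.6,52.6,62.6):
        u=np.radians(y);print(c,y,[proj(c,np.array([.5120+s*np.cos(u),.3165+s*np.sin(u),z])).round(1) for s,z in((-.020,.1085),(.022,.1085),(-.02,.0965))])
a=a[185:235,140:205];b=b[130:190,160:238]
cv2.imwrite("pics/c5.png",np.hstack([cv2.resize(a,(390,300),interpolation=cv2.INTER_CUBIC),cv2.resize(b,(390,300),interpolation=cv2.INTER_CUBIC)]))
```

```text
top [(0.39, array([260.3, 122.6])), (0.74, array([235.7, 225.5]))]
top 42.6 [array([181.1, 214.1]), array([169.3, 201.1]), array([182. , 214.9])]
top 52.6 [array([182.1, 213. ]), array([168.2, 202.3]), array([183. , 213.8])]
top 62.6 [array([183. , 211.8]), array([167.3, 203.7]), array([183.9, 212.5])]
scene [(0.56, array([196.9, 164.1])), (0.88, array([223.4, 197.9]))]
scene 42.6 [array([195. , 161.2]), array([197.8, 151.5]), array([195.6, 164.6])]
scene 52.6 [array([196.3, 161.1]), array([196.4, 151.5]), array([196.9, 164.5])]
scene 62.6 [array([197.6, 161. ]), array([195.1, 151.7]), array([198.2, 164.4])]
```

View pics/c5.png

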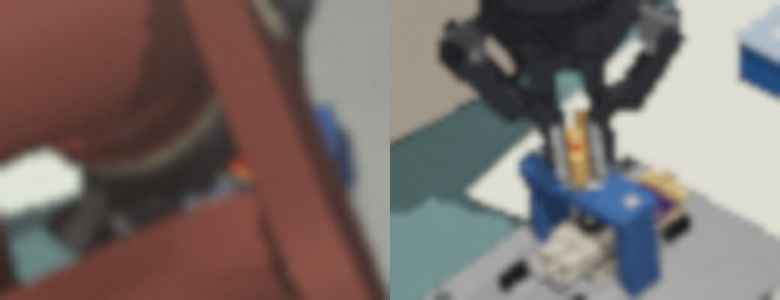

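In the scene crop the wing is held upright between the pads (dot at (574,147)). The wing_end landmark matches the 52.6° prediction. I'll check its direction by colour.

Run:
```python
from h import *
b=ctrl.get_image("scene")[145:172,188:206]
h=cv2.cvtColor(b,cv2.COLOR_BGR2HSV)
for r in range(27):
    m=(h[r,:,0]>=5)&(h[r,:,0]<=28)&(h[r,:,1]>90)&(h[r,:,2]>60)
    if m.any(): w=h[r,m,1].astype(float);c=np.where(m)[0]+188;print(145+r,c.min(),c.max(),round((c*w).sum()/w.sum(),1))
for y in(42.6,47.6,52.6,57.6,62.6):
    u=np.radians(y);print(y,[proj("scene",np.array([.5120+s*np.cos(u),.3165+s*np.sin(u),z])).round(1) for s,z in((.022,.1085),(.0,.1085),(-.022,.1085),(-.022,.0845))])
```

```text
153 197 199 198.0
154 197 198 197.6
155 197 198 197.5
156 195 198 196.6
157 195 198 196.5
158 195 199 196.9
159 195 199 197.0
160 196 199 197.5
161 196 199 197.5
162 196 199 197.5
163 196 199 197.5
164 196 199 197.5
165 196 199 197.5
166 197 198 197.5
42.6 [array([197.8, 151.5]), array([196.4, 156.5]), array([194.9, 161.6]), array([196. , 168.4])]
47.6 [array([197.1, 151.5]), array([196.4, 156.5]), array([195.6, 161.6]), array([196.7, 168.4])]
52.6 [array([196.4, 151.5]), array([196.4, 156.5]), array([196.3, 161.6]), array([197.4, 168.4])]
57.6 [array([195.7, 151.6]), array([196.4, 156.5]), array([197. , 161.5]), array([198.1, 168.3])]
62.6 [array([195.1, 151.7]), array([196.4, 156.5]), array([197.8, 161.4]), array([198.8, 168.2])]
```

Both the seat torque and the picture suggest the wing is about 2° short, so I'll add a small trim.

```bash
python3 -m handwheel '[[[0,0,0],[0,0,-0.035]],[[0,0,0],[0,0,-0.035]],[[0,0,0],[0,0,-0.035]]]' && python3 s.py && python3 -c "
from h import *
ctrl.get_image('scene');d=ctrl.landmark_of('scene','lever_grip')[0];print(d['score'],ray('scene',d['position'],.062))
print(ctrl.finish_job())"
```

```text
t: 15.4
tool_pos: [0.5123, 0.316, 0.0819]
tool_rot: [-1.43, 2.797, -0.003]
contact_force: [1.3, -5.0, 7.2]
opening: 0.0121
grip_force: 78.9
wing yaw 54.15808442719461 theta est 1.5979900300734926 F [ 1.2882 -5.029   7.215 ] T [-0.6261 -0.2395  0.0004] q6 -2.085177343683835 e6 0.041195981903001666 15.4
0.65 [0.48968165 0.17671528 0.062     ]
the job is handed in; nothing more can be done
None
```

I handed the job in at about 15 s: the lever is clicked into the green notch, and the thumbscrew was seated and is held about a quarter turn off. My estimate of that setting is good to about 3°.

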